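# Set up the filtering station

## Task

Set up the filtering station on the tray: stand the conical flask in the middle of the tray and seat the funnel from the wooden rack in its neck. Stand the small beaker directly to the left of the flask and the low porcelain dish directly to its right, so that the three make a row along the tray's long centre line, and stand the measuring cylinder straight behind the flask (left, right and behind as the robot sees them; behind is the side away from it). All four vessels stand upright and flat on the tray floor with a clear gap between neighbours, and the large beaker, the amber bottle and the Petri dish stay where they are.

Things in the scene. Friction and masses are not known exactly. Their poses are not given: they have to be found in the camera images.
- tray: Shallow dark grey spill tray, fixed, slightly turned. 220 mm along its x (away from the robot), 300 mm along its y (long axis, to the robot's left). Origin: centre of the underside; z up. Floor 3 mm thick (its top 3 mm above the origin), rim 15 mm high, 3 mm thick with a 7 mm outward lip.
- rack: Wooden test-tube rack, fixed, 258 mm along its x, 66 mm along y; origin: centre of the underside. Top board: upper face 90 mm up, six 22 mm holes along x (-85, -51, -17, 17, 51, 85 mm). End uprights 112 mm high. A stoppered test tube (19 mm, top at 152 mm) is fixed in the hole at x = -85 mm; the funnel hangs in the hole at x = 17 mm.
- flask_mid (a point): Conical (Erlenmeyer) flask of white plastic, 105 mm high, 90 g. Foot 64 mm across, tapering from 8 mm to 72 mm above its foot to a straight neck 30 mm across outside and 25 mm inside, which runs from 72 to 105 mm. The point lies on its axis half-way up (52.5 mm above its foot); z is its axis. Grip it by the neck.
- funnel_mid (a point): White plastic filter funnel, 101 mm long, 40 g: straight collar 60 mm across, 12 mm high; cone 44 mm high; stem 9 mm across, 45 mm long, pointing down. Point: on its axis half-way along, 50.5 mm below the top edge; z up its axis. Hangs upright in its rack hole, point 6 mm below the board's upper face. Seated in the flask, point 8 mm below the flask's top edge. Grip across the collar.
- beaker_mid (a point): Small beaker of white plastic with fine graduation marks, 70 mm high, 50 mm across (53 mm at the lip, and a small pouring spout), open at the top, 60 g. The point lies on its axis half-way up (35 mm above its foot); z is its axis.
- dish_mid (a point): Low round straight-sided dish of white porcelain, 35 mm high, 60 mm across with a small pouring spout, open at the top, 80 g. The point lies on its axis half-way up (17.5 mm above its foot); z is its axis.
- cylinder_mid (a point): Measuring cylinder of white plastic: a slim tube 22 mm across with graduation marks on a hexagonal foot 52 mm across, 145 mm high, 70 g. The point lies on its axis half-way up (72.5 mm above its foot); z is its axis. The foot is 12 mm high.
- big_beaker: Bystander: large beaker of white plastic, 96 mm high, 72 mm across (76 mm at the lip). Origin: centre of its underside. Leave it where it is.
- bottle: Bystander: amber glass bottle with a black cap, 130 mm high, 60 mm across. Origin: centre of its underside. Leave it where it is.
- petri: Bystander: closed clear Petri dish, 90 mm across, 16 mm high. Origin: centre of its underside. Leave it where it is.
Things that resemble listed ones, but are neither listed nor needed, are in the scene too. What is shaped like the part that bears flask_mid but pink, purple or yellow is not meant.

How it is judged:
At the end, for the whole second after the job is handed in: Flask within 15 mm of tray centre; beaker 46-124 mm left and dish 51-119 mm right of it, 15 mm off the row at most; cylinder 46-85 mm behind, 15 mm sideways; upright on the floor, 3 mm clear of the flask. Funnel in the neck: 8 mm off axis, tilt under 0.2, 36-53 mm above flask_mid. At rest (x of flask_mid in the frame of tray between -0.015 and 0.015 m and y of flask_mid in the frame of tray between -0.015 and 0.015 m and z of flask_mid in the frame of tray between 0.0525 and 0.0585 m and x of beaker_mid in the frame of tray between -0.015 and 0.015 m and y of beaker_mid in the frame of tray between 0.046 and 0.124 m and z of beaker_mid in the frame of tray between 0.035 and 0.041 m and x of dish_mid in the frame of tray between -0.015 and 0.015 m and y of dish_mid in the frame of tray between -0.119 and -0.051 m and z of dish_mid in the frame of tray between 0.0175 and 0.0235 m and x of cylinder_mid in the frame of tray between 0.046 and 0.085 m and y of cylinder_mid in the frame of tray between -0.015 and 0.015 m and z of cylinder_mid in the frame of tray between 0.0725 and 0.0785 m and horizontal distance between each of beaker_mid, cylinder_mid and flask_mid above 0.061 m and horizontal distance between dish_mid and flask_mid above 0.066 m and horizontal distance between funnel_mid and flask_mid below 0.008 m and z of funnel_mid in the frame of flask_mid between 0.036 and 0.053 m and angle between funnel_mid's own z axis and vertical below 0.2 rad and angle between each of flask_mid, beaker_mid, dish_mid, cylinder_mid's own z axis and vertical below 0.06 rad and linear speed of each of flask, funnel, beaker, dish, cylinder below 0.02 m/s); the robot touches nothing.
It fails at once if the large beaker is pushed more than 20 mm or knocked over (distance of big_beaker from where it was at the start of the episode above 0.02 m or angle between big_beaker's own z axis and vertical above 0.3 rad).
It fails at once if the amber bottle is pushed more than 20 mm or knocked over (distance of bottle from where it was at the start of the episode above 0.02 m or angle between bottle's own z axis and vertical above 0.3 rad).
It fails at once if the Petri dish is pushed more than 20 mm or knocked over (distance of petri from where it was at the start of the episode above 0.02 m or angle between petri's own z axis and vertical above 0.3 rad).
It also fails if it takes over 128 s, if anything falls off the work surface, if the arm or the gripper's body presses on something with over 40 N, if the wrist force passes 120 N, or if a joint passes its speed limit or range.

## Robot

A 6-joint arm with a two-finger parallel gripper is mounted at the origin on the work surface. World frame = base frame: x ahead of the robot, y to its left, z up, the work surface at z = 0. Lengths are in m, angles in rad, forces in N, time in s.
With the tool pointing down it reaches from about 0.35 to 0.775 m from the base axis. Payload 5.5 kg.
Tool frame: the origin (TCP) lies between the finger pads; the fingertips stand 8 mm ahead of it and the grasp point (between the pads) lies 11 mm behind it; z points along the fingers, y is the line along which they close (so a half turn about z gives the same grasp; the last joint's range is limited). The gripper opens to 85 mm and grips with 20 to 120 N. Pads are 22 mm wide; open, the fingers measure 114 mm over their backs; the gripper's body (76 mm by 85 mm) begins 54 mm behind the grasp point. The pads swing forward as they close: fully open they stand 13 mm farther back than shut.
Start: joints at [1.196, 0.313, 0.046, 1.304, 0, 1.431], TCP at [0.134, 0.559, 0.239] pointing down, gripper open.
Joint ranges: [-2.76, 2.76], [-0.86, 1.69], [-1.03, 1.26], [-2.2, 2.34], [-1.47, 1.5], [-3.14, 3.14]. Speed limits (rad/s): [2.57, 2.57, 3.14, 3.14, 3.14, 3.14].

## Interface

Orientations are given as a unit quaternion [w, x, y, z].
In Python, from workcell import status, vision, job gives the robot as it stands. The module is installed in compiled form; this text tells all that it offers.
- The arm moves only by the tool apply_moves, never from a script. Its argument "moves" is one flat list of numbers, 6 for each row, row after row: the shift along the world's x, y, z in units of 25 mm (1.0 is 25 mm), then the turn, a rotation vector about the world's x, y, z in rad. In form: [x, y, z, rx, ry, rz, x, y, z, rx, ry, rz, ...]. A call has 1 to 20 rows; each row is the pose to reach, as a shift and turn from the pose commanded when the call began; what a row does not reach only later rows make up. A row lasts 1/12 s, in which the tool goes at most 41.7 mm and 7.16 degrees, less where a joint would pass 70% of its speed; a pose out of reach is approached as far as the arm can. A call with a gripper value outside its range is refused whole. "claw" is the opening in per cent of the stroke, from 0 (shut) to 100 (fully open), set as the call begins (left out, the last holds). The fingers move at their own pace and stop on an object; "newtons" is the grip in N (left out, the last holds). Time passes only in rows, so rows that repeat a pose let the fingers close. It gives the time, the measured TCP pose, the force, the opening and the grip force at its end, in the units of the state.
- status.get_state(): the state, without advancing time (a new reading comes with each control period).
- vision.read_camera(name): name is "side" or "top"; returns a dict with "image" (384x512x3 uint8, blue, green, red), "camera_matrix" (3x3 intrinsics, pixels), "dist_coeffs" ([k1, k2, p1, p2, k3] as OpenCV has them; the pictures are not rectified), "camera_from_world" (4x4, takes a point from world to camera coordinates). Camera axes: x right, y down, z forward; pixel columns grow to the right and rows downward; lengths in m; the calibration is good to about 2 mm. A picture is of the moment at which its call begins. There is no depth.
- job.hand_in(): hands the job in; it is judged then, once.
The state is a dict: "clock": time; "joint_pos": joint angles; "qvel": joint speeds; "tau": joint torques, N m; "tcp_pos": TCP position; "orientation": TCP orientation; "wrist_force": force on the tool from outside, world axes, zero at the start; "ft_torque": the same for the moment, N m; "finger_gap": finger opening in m; "grip_force": force on a finger pad.
Only numpy, scipy, OpenCV 4.12 (cv2) and the standard library are available. Lean on these libraries where they do the work, as an engineer would, in place of code of your own. Each camera call takes 0.05 s, during which the arm holds its last target. There are 200 camera calls.

## Working session

There is one attempt and no reset: what is moved stays moved. The work goes in short steps, Python scripts to look and compute and a tool call to move; the robot and the scene stay as the last step left them, time stands still between calls to the robot, and variables do not carry over. Pictures are saved under pics/ and viewed, at most 14 in all, crops included, and the job is handed in when it is done.

Besides the shell and the picture viewer there is one more tool, called after "Emit:" as name(argument=value, ...) on one line, values as JSON. apply_moves: Moves the arm, as the interface text tells. Its arguments: {"type":"object","properties":{"moves":{"type":"array","items":{"type":"number"}},"claw":{"type":"number"},"newtons":{"type":"number"}},"required":["moves"]}

```bash
mkdir -p pics
cat > h.py <<'E'
import numpy as np, cv2
from workcell import status, vision, job
def grab(n):
    d=vision.read_camera(n); return d
def ray(d,u,v,z):
    K=np.array(d["camera_matrix"]);T=np.array(d["camera_from_world"])
    p=cv2.undistortPoints(np.array([[[u,v]]],float),K,np.array(d["dist_coeffs"]))[0,0]
    R=T[:3,:3];c=-R.T@T[:3,3];r=R.T@np.array([p[0],p[1],1]);s=(z-c[2])/r[2]
    return c+s*r
def proj(d,P):
    T=np.array(d["camera_from_world"])
    r,_=cv2.Rodrigues(T[:3,:3])
    return cv2.projectPoints(np.array(P,float).reshape(-1,1,3),r,T[:3,3],np.array(d["camera_matrix"]),np.array(d["dist_coeffs"]))[0][:,0]
E
python3 - <<'E'
from h import *
import pickle
for n in("top","side"):
    d=grab(n);pickle.dump(d,open(n+"0.pkl","wb"))
    cv2.imwrite(f"pics/{n}0.png",cv2.resize(d["image"],(800,600),interpolation=cv2.INTER_CUBIC))
    T=np.array(d["camera_from_world"]);print(n,-T[:3,:3].T@T[:3,3],T[:3,:3].round(2).tolist())
print(status.get_state())
E
```

```text
top [0.31919486 0.00299036 1.18542965] [[0.01, -1.0, 0.01], [-0.98, -0.01, -0.18], [0.18, -0.01, -0.98]]
side [ 0.45424936 -0.58344716  0.73368829] [[1.0, -0.09, 0.01], [-0.07, -0.73, -0.68], [0.07, 0.68, -0.73]]
{'clock': 0.1, 'joint_pos': array([ 1.19639655e+00,  3.13918522e-01,  4.50567783e-02,  1.30357285e+00,
       -3.06079638e-06,  1.43117476e+00]), 'qvel': array([-6.24386050e-04, -4.21447414e-04,  2.20168454e-03, -1.47070959e-03,
       -5.26604190e-04, -2.15847758e-05]), 'tau': array([ 2.68631571e-03, -4.81726599e+01,  2.99243671e+01,  1.27366197e-02,
       -1.37944094e-04,  1.32049882e-05]), 'tcp_pos': array([0.13361757, 0.55879911, 0.23848723]), 'orientation': array([-2.06735287e-04,  1.17119640e-01,  9.93117475e-01, -7.92615182e-04]), 'wrist_force': array([ 0.63433484,  0.47804725, -0.34958418]), 'ft_torque': array([-0.04074248,  0.01246455,  0.02985885]), 'grip_force': 0.0, 'finger_gap': 0.0855402126353115}
```

View pics/top0.png

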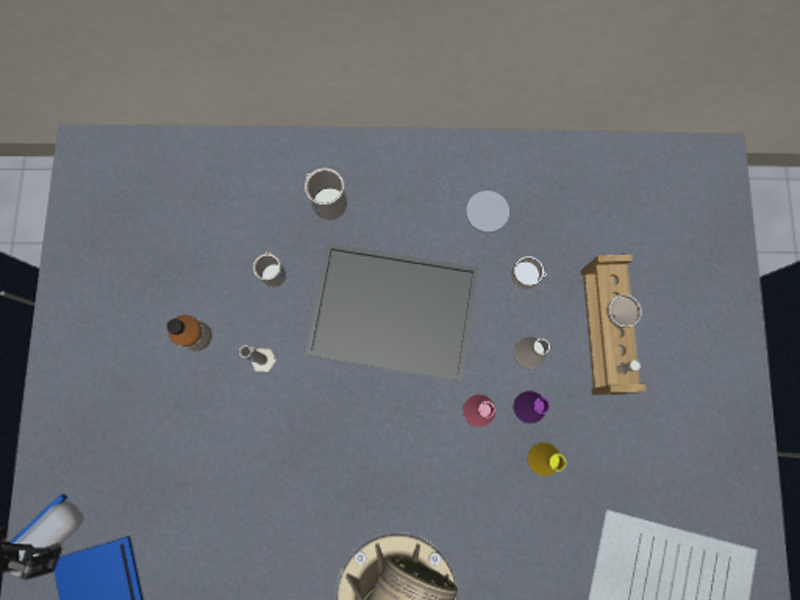

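View pics/side0.png

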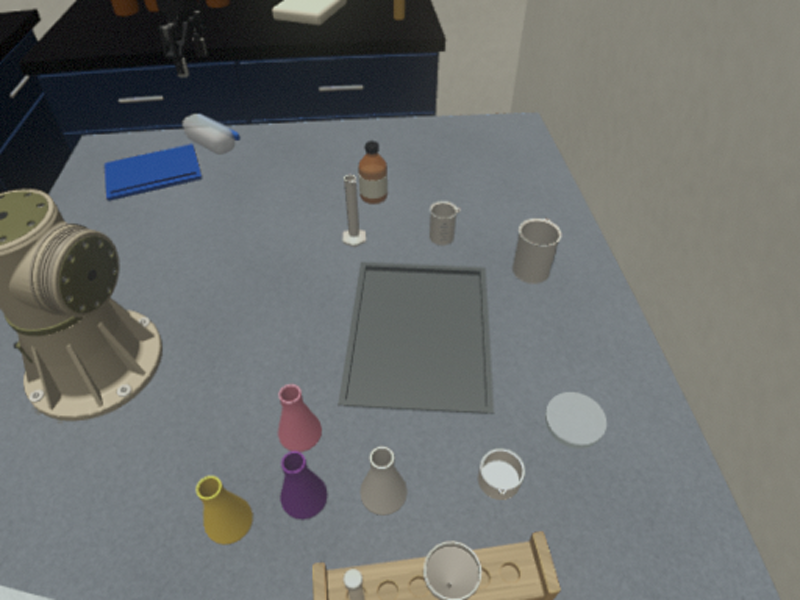

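The top view shows these flask candidates: white with its neck at (540,347), pink (485,410), purple (537,406) and yellow (557,462). I choose the white one. The rest:

- small beaker (268,268), large beaker (325,190)
- dish (528,271), Petri dish (488,211)
- cylinder (247,352), bottle (180,327)
- funnel (624,310)
- tray corners about (331,249), (476,268), (460,378), (308,354)

Next I take close crops.

Run:
```python
import pickle,cv2
d=pickle.load(open("top0.pkl","rb"))["image"]
for n,(x,y) in {"L":(140,140),"R":(283,145)}.items():
    c=d[y:y+105,x:x+140]; cv2.imwrite(f"pics/c{n}.png",cv2.resize(c,(800,600),interpolation=cv2.INTER_CUBIC))
```

```text
(no output)
```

View pics/cR.png

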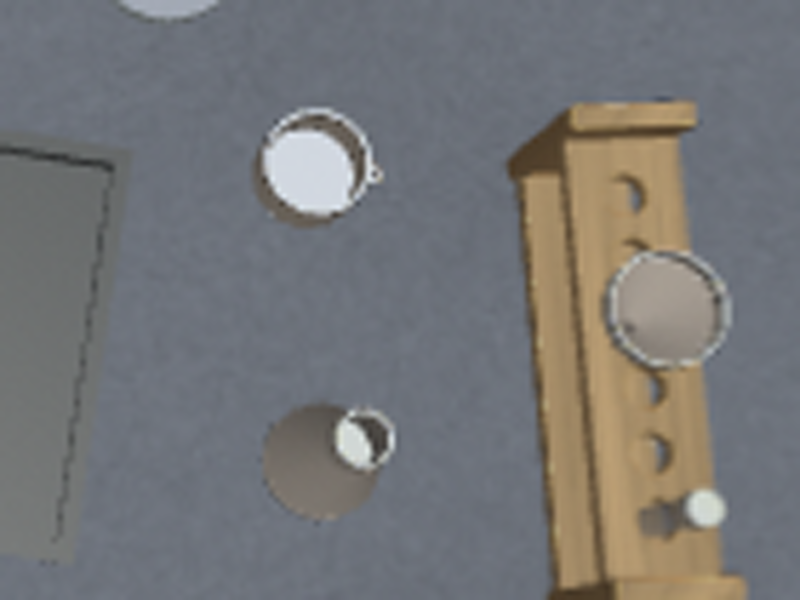

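View pics/cL.png

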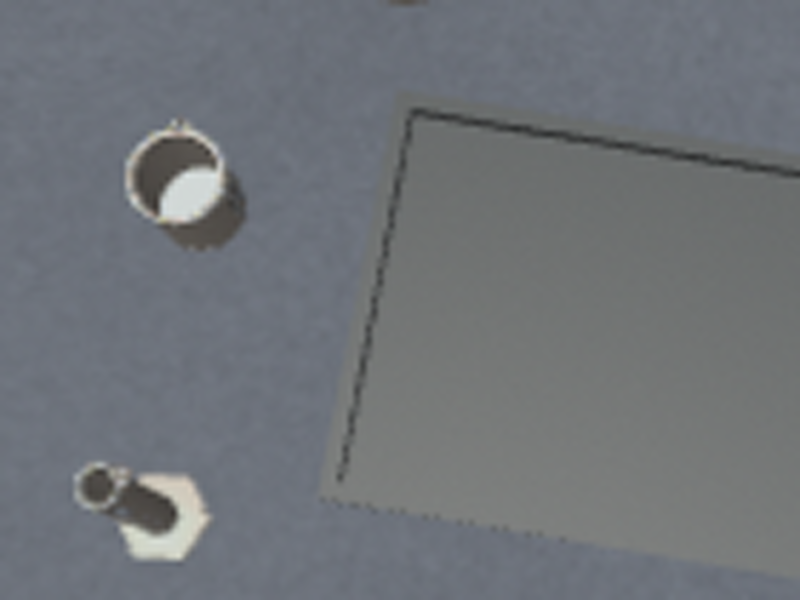

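Right crop: white flask neck (365,438), dish rim (316,163) with its spout at (375,172), funnel rim (669,308), test tube (706,508). Left crop: small beaker rim (176,176) with its spout at (178,124), cylinder top (98,486) with its foot at (165,516). The white conical flask is confirmed as the right one.

Run:
```python
from h import *
import pickle
d=pickle.load(open("top0.pkl","rb"));s=pickle.load(open("side0.pkl","rb"))
f=5.714
def P(o,u,v,z): return ray(d,o[0]+(u+.5)/f-.5,o[1]+(v+.5)/f-.5,z)
L=(140,140);R=(283,145)
pts={"dish":(R,316,163,.035),"flask":(R,365,438,.105),"flaskfoot":(R,320,463,.006),"funnel":(R,669,308,.1345),"tube":(R,706,508,.152),
"beak":(L,176,176,.07),"cyl":(L,98,486,.145),"cylfoot":(L,165,516,.012)}
for k,(o,u,v,z) in pts.items():
    p=P(o,u,v,z);q=proj(s,[p])[0]*1.5625;print(k,p.round(4),"side800",q.round(0),"r",np.hypot(*p[:2]).round(3))
c=np.array([P(*a) for a in[(L,402,95,.015),(R,132,152,.015),(R,73,565,.015),(L,320,497,.015)]])
print(c.round(4),c.mean(0));e=c[0]-c[1]+c[3]-c[2];e2=c[0]-c[3]+c[1]-c[2]
print("yaw",np.arctan2(-e[0],e[1]),np.arctan2(e2[1],e2[0]),np.linalg.norm(e)/2,np.linalg.norm(e2)/2)
```

```text
dish [ 0.6231 -0.2542  0.035 ] side800 [502. 466.] r 0.673
flask [ 0.4621 -0.2593  0.105 ] side800 [382. 455.] r 0.53
flaskfoot [ 0.4611 -0.2581  0.006 ] side800 [383. 489.] r 0.528
funnel [ 0.5249 -0.4059  0.1345] side800 [452. 565.] r 0.664
tube [ 0.4238 -0.4114  0.152 ] side800 [353. 575.] r 0.591
beak [0.6161 0.2625 0.07  ] side800 [444. 209.] r 0.67
cyl [0.4414 0.2746 0.145 ] side800 [350. 177.] r 0.52
cylfoot [0.4411 0.272  0.012 ] side800 [354. 234.] r 0.518
[[ 0.6792  0.151   0.015 ]
 [ 0.6334 -0.1558  0.015 ]
 [ 0.4033 -0.1211  0.015 ]
 [ 0.4521  0.1878  0.015 ]] [0.54200427 0.01546873 0.015     ]
yaw -0.15235232093483728 -0.15536711910520037 0.3114550793437926 0.2313587903972075
```

Tray centre is (0.542, 0.0155), yaw −0.153. The side view agrees with all positions. I start with the cylinder.

Emit:
apply_moves(moves=[12.3,-11.4,0,0,0,0,12.3,-11.4,0,0,0,0,12.3,-11.4,0,0,0,0,12.3,-11.4,0,0,0,0,12.3,-11.4,0,0,0,0,12.3,-11.4,0,0,0,0,12.3,-11.4,0,0,0,0,12.3,-11.4,0,0,0,0,12.3,-11.4,0,0,0,0,12.3,-11.4,0,0,0,0,12.3,-11.4,0,0,0,0,12.3,-11.4,0,0,0,0,12.3,-11.4,0,0,0,0,12.3,-11.4,-1.2,0,0,0,12.3,-11.4,-2.4,0,0,0,12.3,-11.4,-3.6,0,0,0,12.3,-11.4,-4.6,0,0,0,12.3,-11.4,-5.3,0,0,0,12.3,-11.4,-5.3,0,0,0,12.3,-11.4,-5.3,0,0,0], claw=55, newtons=30)

```text
clock: 1.77
tcp_pos: [0.4392, 0.2752, 0.1063]
orientation: [-0.001, 0.116, 0.993, -0.001]
wrist_force: [0.1, -0.3, -0.1]
finger_gap: 0.0472
grip_force: 0.0
```

Emit:
apply_moves(moves=[0,0,0,0,0,0,0,0,0,0,0,0,0,0,0,0,0,0,0,0,0,0,0,0,0,0,0,0,0,0,0,0,0,0,0,0,0,0,0.8,0,0,0,0,0,1.6,0,0,0,0,0,1.6,0,0,0], claw=0)

```text
clock: 2.52
tcp_pos: [0.4434, 0.275, 0.1506]
orientation: [0.003, 0.117, 0.993, 0.001]
wrist_force: [1.1, 0.3, 1.3]
finger_gap: 0.0206
grip_force: 32.3
```

Emit:
apply_moves(moves=[1.0,-1.5,0,0,0,0,2.0,-3.1,0,0,0,0,2.9,-4.6,0,0,0,0,3.9,-6.1,0,0,0,0,4.9,-7.7,0,0,0,0,5.9,-9.2,0,0,0,0,6.5,-10.2,0,0,0,0,6.9,-10.8,0,0,0,0,6.9,-10.8,0,0,0,0,6.9,-10.8,0,0,0,0,6.9,-10.8,-0.5,0,0,0,6.9,-10.8,-0.9,0,0,0,6.9,-10.8,-1.2,0,0,0,6.9,-10.8,-1.35,0,0,0,6.9,-10.8,-1.45,0,0,0,6.9,-10.8,-1.45,0,0,0,6.9,-10.8,-1.45,0,0,0])

```text
clock: 3.93
tcp_pos: [0.6136, 0.0048, 0.1113]
orientation: [0.0, 0.117, 0.993, -0.0]
wrist_force: [-1.6, -1.4, 4.4]
finger_gap: 0.0205
grip_force: 30.5
```

Run:
```python
from h import *
d=grab("side");im=d["image"][80:260,160:400]
cv2.imwrite("pics/s1.png",cv2.resize(im,(800,600),interpolation=cv2.INTER_CUBIC))
s=status.get_state();print(s["tcp_pos"],s["wrist_force"])
```

```text
[0.61366274 0.00481481 0.1113085 ] [-1.58103785 -0.26704228  5.47013671]
```

View pics/s1.png

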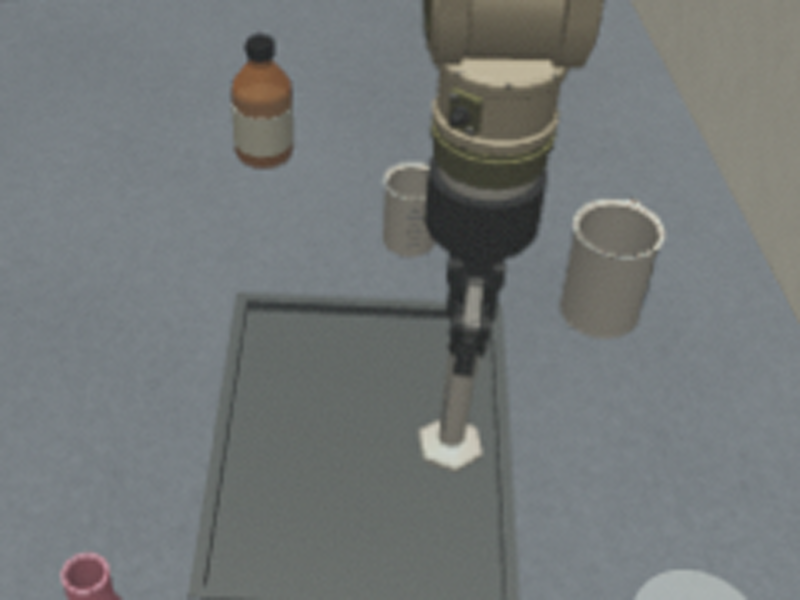

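The cylinder stands on the tray floor with its foot at crop (450,445), and the wrist reads contact. I release it and go to the beaker.

Emit:
apply_moves(moves=[0,0,0,0,0,0,0,0,0,0,0,0,0,0,0,0,0,0,0,0,0,0,0,0,0,0,1,0,0,0,0,0,2.5,0,0,0,0,0,4,0,0,0,0,0,5,0,0,0,0,0,5,0,0,0,0.1,10.3,5,0,0,0,0.1,10.3,5,0,0,0,0.1,10.3,5,0,0,0,0.1,10.3,5,0,0,0,0.1,10.3,5,0,0,0,0.1,10.3,5,0,0,0,0.1,10.3,5,0,0,0,0.1,10.3,5,0,0,0,0.1,10.3,5,0,0,0,0.1,10.3,5,0,0,0], claw=90)

```text
clock: 5.57
tcp_pos: [0.6163, 0.2604, 0.2351]
orientation: [-0.0, 0.118, 0.993, -0.0]
wrist_force: [0.1, 0.2, 0.8]
finger_gap: 0.0766
grip_force: 0.0
```

Run:
```python
from h import *
d=grab("side");im=d["image"][80:260,160:400]
cv2.imwrite("pics/s2.png",cv2.resize(im,(800,600),interpolation=cv2.INTER_CUBIC))
s=status.get_state();print(s["tcp_pos"])
f=800/240
for P in ([.6132,.0045,.003],[.6132,.0045,.148]):print((proj(d,[P])[0]-[160,80])*f)
```

```text
[0.61648922 0.26001531 0.23536964]
[451.41734301 446.80900231]
[468.21105686 316.37300566]
```

View pics/s2.png

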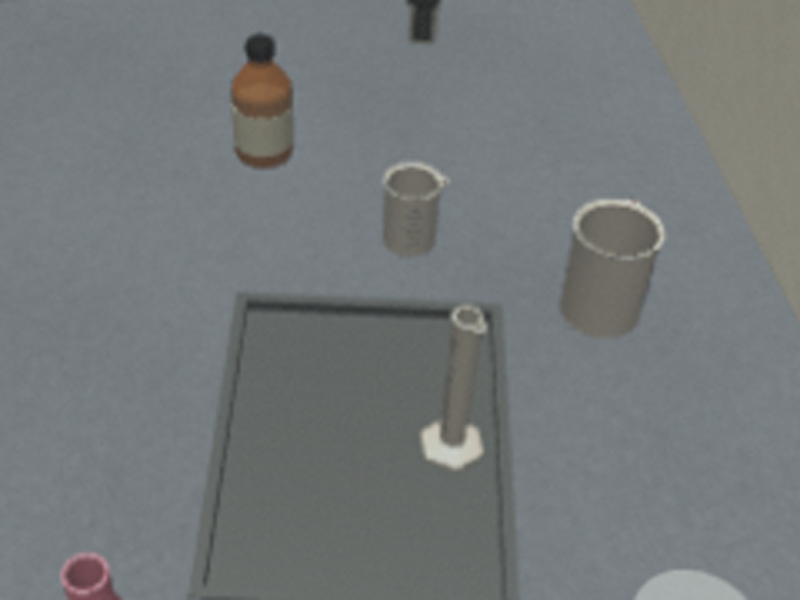

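The cylinder stands upright on its target, with its top at crop (468,318) against a predicted (468,316). Now I descend on the small beaker and grip it.

Emit:
apply_moves(moves=[0,0,-1.5,0,0,0,0,0,-3,0,0,0,0,0,-4.5,0,0,0,0,0,-6,0,0,0,0,0,-7,0,0,0,0,0,-7.6,0,0,0,0,0,-8,0,0,0,0,0,-8,0,0,0,0,0,-8,0,0,0])

```text
clock: 6.37
tcp_pos: [0.6168, 0.2606, 0.036]
orientation: [0.0, 0.118, 0.993, 0.0]
wrist_force: [0.8, 0.2, 1.2]
finger_gap: 0.0765
grip_force: 0.0
```

Emit:
apply_moves(moves=[0,0,0,0,0,0,0,0,0,0,0,0,0,0,0,0,0,0,0,0,0,0,0,0,0,0,0,0,0,0,0,0,0,0,0,0,0,0,0.8,0,0,0,0,0,1.6,0,0,0,0,0,2,0,0,0,0,0,2,0,0,0], claw=0)

```text
clock: 7.2
tcp_pos: [0.6181, 0.2625, 0.0885]
orientation: [0.002, 0.117, 0.993, 0.001]
wrist_force: [0.5, 0.2, -1.2]
finger_gap: 0.0499
grip_force: 34.4
```

Emit:
apply_moves(moves=[-0.4,-1.0,0,0,0,0,-0.9,-2.2,0,0,0,0,-1.4,-3.5,0,0,0,0,-1.9,-4.8,0,0,0,0,-2.3,-5.7,0,0,0,0,-2.4,-6.1,0,0,0,0,-2.4,-6.1,0,0,0,0,-2.4,-6.1,0,0,0,0,-2.4,-6.1,-0.6,0,0,0,-2.4,-6.1,-1.2,0,0,0,-2.4,-6.1,-1.6,0,0,0,-2.4,-6.1,-1.75,0,0,0,-2.4,-6.1,-1.85,0,0,0,-2.4,-6.1,-1.87,0,0,0,-2.4,-6.1,-1.87,0,0,0])

```text
clock: 8.45
tcp_pos: [0.5557, 0.1104, 0.04]
orientation: [-0.0, 0.116, 0.993, 0.0]
wrist_force: [-6.3, 0.9, 9.3]
finger_gap: 0.0498
grip_force: 32.4
```

Emit:
apply_moves(moves=[0,0,0,0,0,0,0,0,0,0,0,0,0,0,0,0,0,0,0,0,0,0,0,0,0,0,1,0,0,0,0,0,2.5,0,0,0,0,0,4,0,0,0,0,0,5.5,0,0,0,0,0,7,0,0,0,0,0,8,0,0,0,0,0,8,0,0,0], claw=80)

```text
clock: 9.37
tcp_pos: [0.5594, 0.1095, 0.2454]
orientation: [0.005, 0.117, 0.993, 0.001]
wrist_force: [0.9, 0.3, 0.9]
finger_gap: 0.0679
grip_force: 0.0
```

Emit:
apply_moves(moves=[2.7,-14.5,0,0,0,-1.336,2.7,-14.5,0,0,0,-1.336,2.7,-14.5,0,0,0,-1.336,2.7,-14.5,0,0,0,-1.336,2.7,-14.5,0,0,0,-1.336,2.7,-14.5,0,0,0,-1.336,2.7,-14.5,0,0,0,-1.336,2.7,-14.5,0,0,0,-1.336,2.7,-14.5,0,0,0,-1.336,2.7,-14.5,0,0,0,-1.336,2.7,-14.5,0,0,0,-1.336,2.7,-14.5,0,0,0,-1.336,2.7,-14.5,0,0,0,-1.336,2.7,-14.5,0,0,0,-1.336,2.7,-14.5,0,0,0,-1.336], claw=100)

```text
clock: 10.62
tcp_pos: [0.6238, -0.2526, 0.2387]
orientation: [-0.0, 0.706, 0.708, 0.0]
wrist_force: [-0.2, -0.6, -0.2]
finger_gap: 0.0855
grip_force: 0.0
```

Run:
```python
from h import *
d=grab("side")
cv2.imwrite("pics/s3.png",cv2.resize(d["image"],(800,600),interpolation=cv2.INTER_CUBIC))
print(status.get_state()["tcp_pos"])
for P in ([.5565,.1094,.003],[.5565,.1094,.073],[.6231,-.2542,.035]):print(proj(d,[P])[0]*1.5625)
```

```text
[ 0.62390685 -0.25259398  0.23889542]
[421.2837852  292.15916521]
[422.44127185 264.11426441]
[501.86923413 465.90629021]
```

View pics/s3.png

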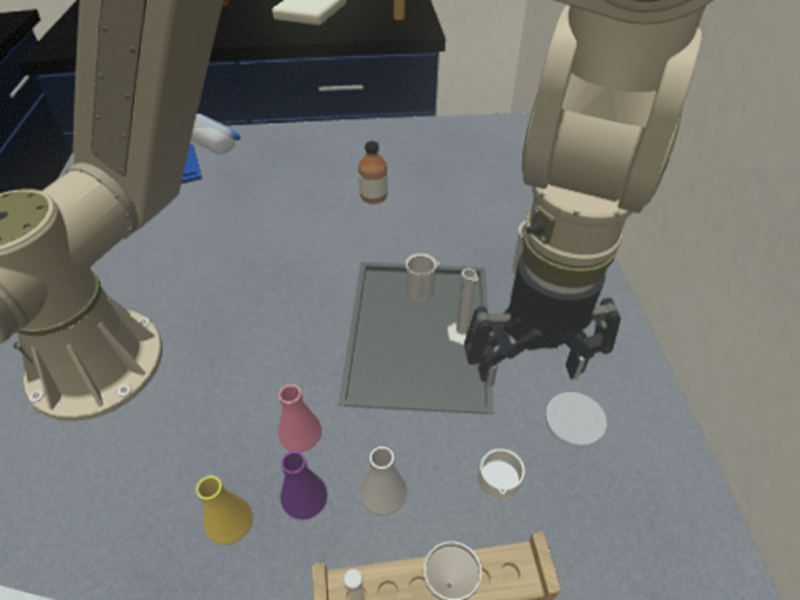

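The beaker is upright at (421,265) as predicted. The dish is at (502,468), clear under the open gripper. I descend on it.

Emit:
apply_moves(moves=[0,0,-1.5,0,0,0,0,0,-3,0,0,0,0,0,-4.5,0,0,0,0,0,-6,0,0,0,0,0,-7.4,0,0,0,0,0,-8.3,0,0,0,0,0,-8.7,0,0,0,0,0,-8.9,0,0,0,0,0,-8.9,0,0,0])

```text
clock: 11.42
tcp_pos: [0.6238, -0.2529, 0.0161]
orientation: [-0.0, 0.707, 0.707, -0.0]
wrist_force: [-0.1, 0.2, 0.6]
finger_gap: 0.0858
grip_force: 0.0
```

Emit:
apply_moves(moves=[0,0,0,0,0,0,0,0,0,0,0,0,0,0,0,0,0,0,0,0,0,0,0,0,0,0,0,0,0,0,0,0,0,0,0,0,0,0,0.8,0,0,0,0,0,1.6,0,0,0,0,0,2,0,0,0,0,0,2,0,0,0], claw=0)

```text
clock: 12.25
tcp_pos: [0.626, -0.2545, 0.0702]
orientation: [0.003, 0.707, 0.707, 0.001]
wrist_force: [0.6, -1.3, -0.6]
finger_gap: 0.0592
grip_force: 33.0
```

Emit:
apply_moves(moves=[-0.5,1.0,0,0,0,0,-1.2,2.3,0,0,0,0,-1.9,3.7,0,0,0,0,-2.6,5.1,0,0,0,0,-3.3,6.4,0,0,0,0,-3.7,7.0,0,0,0,0,-3.8,7.3,0,0,0,0,-3.8,7.3,0,0,0,0,-3.8,7.3,-0.6,0,0,0,-3.8,7.3,-1.2,0,0,0,-3.8,7.3,-1.6,0,0,0,-3.8,7.3,-1.75,0,0,0,-3.8,7.3,-1.85,0,0,0,-3.8,7.3,-1.87,0,0,0,-3.8,7.3,-1.87,0,0,0])

```text
clock: 13.5
tcp_pos: [0.5289, -0.0718, 0.0219]
orientation: [0.0, 0.708, 0.707, -0.0]
wrist_force: [-8.5, 2.6, 21.4]
finger_gap: 0.0595
grip_force: 34.9
```

Emit:
apply_moves(moves=[0,0,0,0,0,0,0,0,0,0,0,0,0,0,0,0,0,0,0,0,0,0,0,0,0,0,1,0,0,0,0,0,2.5,0,0,0,0,0,4,0,0,0,0,0,5.5,0,0,0,0,0,7,0,0,0,0,0,8.5,0,0,0,0,0,8.5,0,0,0], claw=95)

```text
clock: 14.42
tcp_pos: [0.5324, -0.0718, 0.2398]
orientation: [0.005, 0.707, 0.707, 0.003]
wrist_force: [1.3, 0.1, -0.3]
finger_gap: 0.0812
grip_force: 0.0
```

Emit:
apply_moves(moves=[-2.7,-7.5,0,0,0,1.336,-2.7,-7.5,0,0,0,1.336,-2.7,-7.5,0,0,0,1.336,-2.7,-7.5,0,0,0,1.336,-2.7,-7.5,0,0,0,1.336,-2.7,-7.5,0,0,0,1.336,-2.7,-7.5,0,0,0,1.336,-2.7,-7.5,0,0,0,1.336,-2.7,-7.5,0,0,0,1.336,-2.7,-7.5,0,0,0,1.336,-2.7,-7.5,0,0,0,1.336,-2.7,-7.5,0,0,0,1.336,-2.7,-7.5,-1.2,0,0,1.336,-2.7,-7.5,-2.5,0,0,1.336,-2.7,-7.5,-3.8,0,0,1.336,-2.7,-7.5,-4.9,0,0,1.336,-2.7,-7.5,-5.5,0,0,1.336,-2.7,-7.5,-5.9,0,0,1.336,-2.7,-7.5,-5.9,0,0,1.336,-2.7,-7.5,-5.9,0,0,1.336], claw=60)

```text
clock: 16.08
tcp_pos: [0.4613, -0.2583, 0.0845]
orientation: [-0.0, 0.117, 0.993, 0.0]
wrist_force: [-0.1, -0.4, 1.1]
finger_gap: 0.0516
grip_force: 0.0
```

Emit:
apply_moves(moves=[0,0,0,0,0,0,0,0,0,0,0,0,0,0,0,0,0,0,0,0,0,0,0,0,0,0,0,0,0,0,0,0,0,0,0,0,0,0,0.8,0,0,0,0,0,1.6,0,0,0,0,0,2.8,0,0,0,0,0,4,0,0,0,0,0,4,0,0,0], claw=0)

```text
clock: 17.0
tcp_pos: [0.4636, -0.2599, 0.1904]
orientation: [0.004, 0.117, 0.993, -0.002]
wrist_force: [1.4, -0.3, -1.3]
finger_gap: 0.0291
grip_force: 30.0
```

Run:
```python
from h import *
d=grab("side")
cv2.imwrite("pics/s4.png",cv2.resize(d["image"][100:,150:],(800,626),interpolation=cv2.INTER_CUBIC)[:600])
print(status.get_state()["tcp_pos"])
f=800/362
for P in ([.5286,-.0715,.038],):print((proj(d,[P])[0]-[150,100])*f)
```

```text
[ 0.46299346 -0.25944848  0.18786292]
[259.16750785 290.62263512]
```

View pics/s4.png

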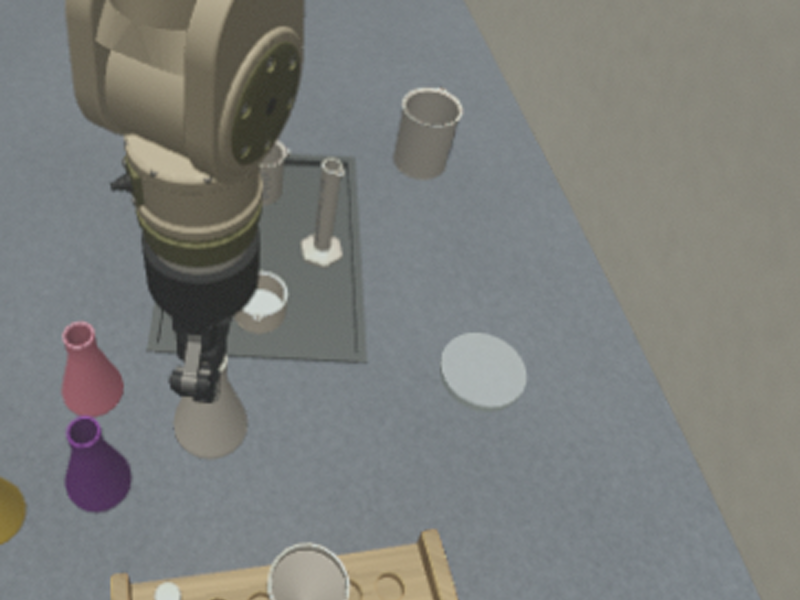

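The flask is gripped and lifted, and the dish stands in the tray with its rim at crop (262,293) as predicted. I carry the flask to the centre.

Emit:
apply_moves(moves=[0.3,1.0,0,0,0,0,0.7,2.4,0,0,0,0,1.1,3.8,0,0,0,0,1.5,5.2,0,0,0,0,1.9,6.6,0,0,0,0,2.3,8.0,0,0,0,0,2.7,9.3,0,0,0,0,3.0,10.3,0,0,0,0,3.2,11.0,0,0,0,0,3.2,11.0,0,0,0,0,3.2,11.0,-0.8,0,0,0,3.2,11.0,-1.6,0,0,0,3.2,11.0,-2.4,0,0,0,3.2,11.0,-3.2,0,0,0,3.2,11.0,-3.6,0,0,0,3.2,11.0,-3.8,0,0,0,3.2,11.0,-3.87,0,0,0,3.2,11.0,-3.87,0,0,0])

```text
clock: 18.55
tcp_pos: [0.5406, 0.0159, 0.0888]
orientation: [-0.0, 0.118, 0.993, -0.001]
wrist_force: [0.2, 0.7, -1.2]
finger_gap: 0.0293
grip_force: 29.8
```

Emit:
apply_moves(moves=[0,0,0,0,0,0,0,0,0,0,0,0,0,0,0,0,0,0,0,0,0,0,0,0,0,0,1,0,0,0,0,0,2.5,0,0,0,0,0,4,0,0,0,0,0,5.5,0,0,0,0,0,6,0,0,0], claw=60)

```text
clock: 19.3
tcp_pos: [0.5435, 0.0166, 0.2437]
orientation: [0.004, 0.117, 0.993, 0.0]
wrist_force: [0.7, -0.2, 0.2]
finger_gap: 0.0514
grip_force: 0.0
```

Emit:
apply_moves(moves=[-0.65,-16.9,0,0,0,0,-0.65,-16.9,0,0,0,0,-0.65,-16.9,0,0,0,0,-0.65,-16.9,0,0,0,0,-0.65,-16.9,0,0,0,0,-0.65,-16.9,0,0,0,0,-0.65,-16.9,0,0,0,0,-0.65,-16.9,0,0,0,0,-0.65,-16.9,0,0,0,0,-0.65,-16.9,0,0,0,0,-0.65,-16.9,0,0,0,0,-0.65,-16.9,0,0,0,0,-0.65,-16.9,0,0,0,0,-0.65,-16.9,0,0,0,0,-0.65,-16.9,0,0,0,0], claw=100)

```text
clock: 20.55
tcp_pos: [0.5255, -0.4039, 0.2382]
orientation: [0.0, 0.116, 0.993, 0.0]
wrist_force: [0.0, 0.7, -0.3]
finger_gap: 0.0852
grip_force: 0.0
```

Run:
```python
from h import *
d=grab("top");x,y=185,140
c=d["image"][y:y+105,x:x+140]; cv2.imwrite("pics/t5.png",cv2.resize(c,(800,600),interpolation=cv2.INTER_CUBIC))
print(status.get_state()["tcp_pos"])
f=5.714
for P in ([.542,.0155,.108],[.5565,.1094,.073],[.5286,-.0715,.038],[.6132,.0045,.148]):print((proj(d,[P])[0]-[x,y]+.5)*f-.5)
```

```text
[ 0.52556447 -0.40392104  0.23839361]
[381.38043332 303.53591464]
[203.36818689 287.89898723]
[543.74320928 356.14410028]
[404.80090291 146.75214269]
```

View pics/t5.png

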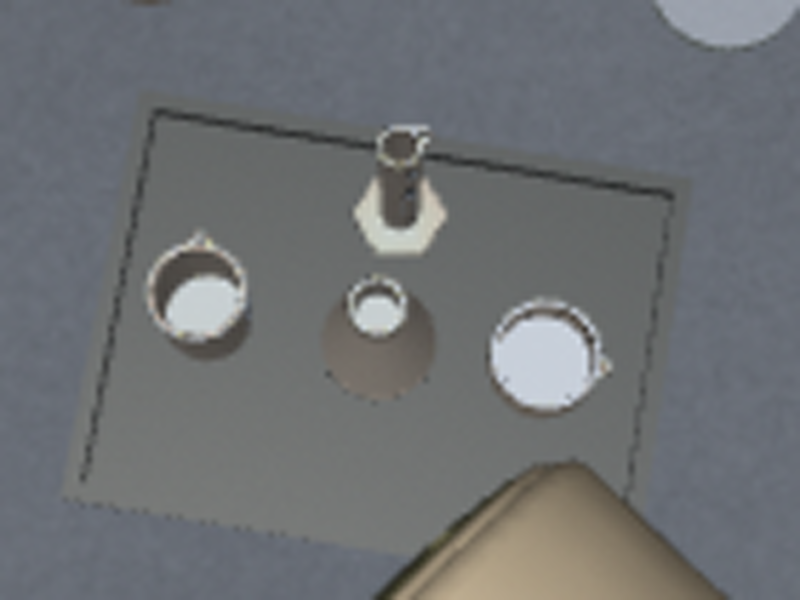

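All four vessels stand as planned. The flask neck is at (377,306), about 2 mm from its prediction. The gaps are clear. Next the funnel.

Emit:
apply_moves(moves=[0,0,-1.2,0,0,0,0,0,-2.4,0,0,0,0,0,-3.4,0,0,0,0,0,-4.2,0,0,0,0,0,-4.7,0,0,0,0,0,-4.9,0,0,0,0,0,-4.9,0,0,0,0,0,-4.9,0,0,0])

```text
clock: 21.27
tcp_pos: [0.5256, -0.4052, 0.1163]
orientation: [0.0, 0.117, 0.993, -0.0]
wrist_force: [-0.5, 0.2, 0.2]
finger_gap: 0.0855
grip_force: 0.0
```

Emit:
apply_moves(moves=[0,0,0,0,0,0,0,0,0,0,0,0,0,0,0,0,0,0,0,0,0,0,0,0,0,0,0,0,0,0,0,0,0,0,0,0,0,0,0.8,0,0,0,0,0,1.6,0,0,0,0,0,2.8,0,0,0,0,0,4,0,0,0,0,0,5.2,0,0,0,0,0,5.2,0,0,0], claw=0)

```text
clock: 22.27
tcp_pos: [0.5267, -0.4075, 0.2526]
orientation: [0.004, 0.117, 0.993, -0.003]
wrist_force: [1.1, -0.3, 0.8]
finger_gap: 0.0568
grip_force: 32.0
```

Run:
```python
from h import *
d=grab("side")
cv2.imwrite("pics/s6.png",cv2.resize(d["image"][150:,150:],(800,517),interpolation=cv2.INTER_CUBIC))
print(status.get_state()["tcp_pos"])
```

```text
[ 0.52635901 -0.4071101   0.24956717]
```

View pics/s6.png

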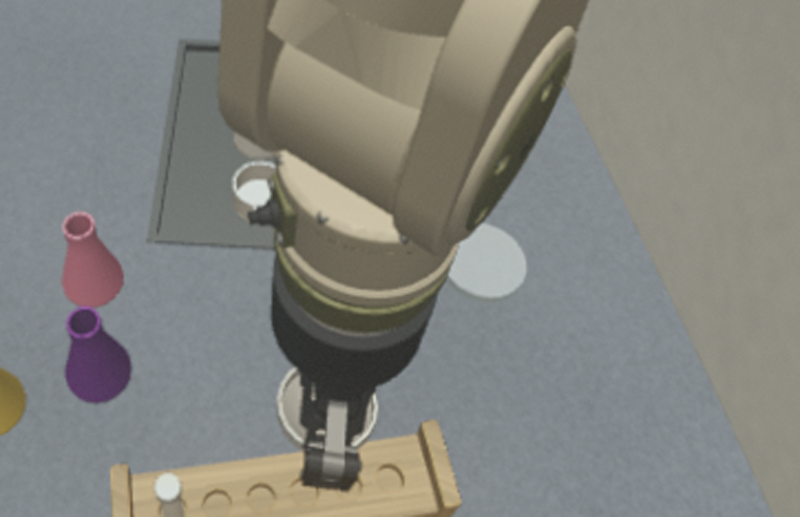

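The funnel is in the gripper with its rim ellipse centred near crop (328,407), and it came out of the rack. The gap of 56.8 mm is a little small, so I check for an offset.

Run:
```python
from h import *
d=grab("side");f=800/362
a=np.linspace(0,2*np.pi,73)
print(ray(d,150+328/f,150+407/f,.2645))
c=[.5253,-.406]
q=(proj(d,np.c_[c[0]+.03*np.cos(a),c[1]+.03*np.sin(a),0*a+.2645])-150)*f
print(q.min(0),q.max(0))
im=cv2.resize(d["image"][300:364,250:346],(768,512),interpolation=cv2.INTER_CUBIC)
q=(proj(d,np.c_[c[0]+.03*np.cos(a),c[1]+.03*np.sin(a),0*a+.2645])-[250,300]+.5)*8-.5
cv2.polylines(im,[q.astype(int).reshape(-1,1,2)],True,(0,0,255),1)
cv2.imwrite("pics/s7.png",im)
t=grab("top")
cv2.imwrite("pics/t7.png",cv2.resize(t["image"][150:250,340:473],(798,600),interpolation=cv2.INTER_CUBIC))
```

```text
[ 0.52673761 -0.41039507  0.2645    ]
[274.81125299 353.38146263] [374.18457297 450.48869075]
```

View pics/s7.png

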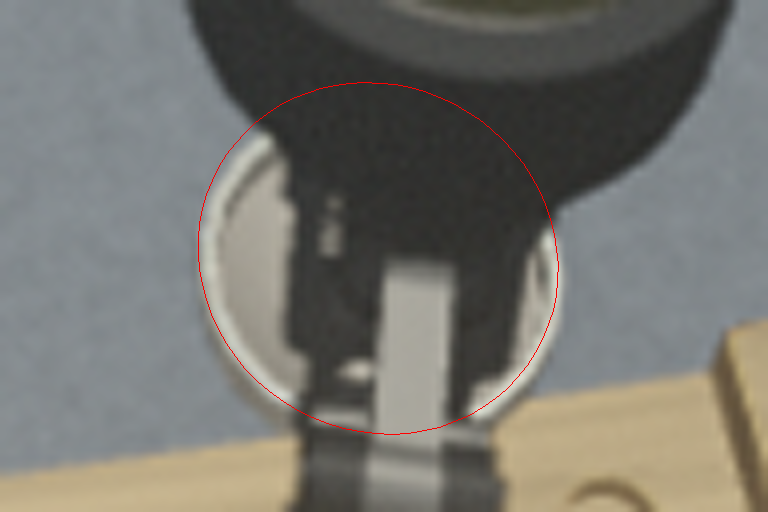

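The rim matches the predicted circle within about 1 mm and shows no tilt. I carry it to hover over the flask.

Emit:
apply_moves(moves=[0,0.6,0,0,0,0,0.1,1.8,0,0,0,0,0.1,3.0,0,0,0,0,0.2,4.4,0,0,0,0,0.2,5.8,0,0,0,0,0.3,7.2,0,0,0,0,0.3,8.6,0,0,0,0,0.4,10.0,0,0,0,0,0.4,11.4,0,0,0,0,0.5,12.8,0,0,0,0,0.5,14.2,0,0,0,0,0.6,15.5,0,0,0,0,0.6,16.4,0,0,0,0,0.6,16.9,0,0,0,0,0.6,16.9,0,0,0,0,0.6,16.9,0,0,0,0,0.6,16.9,-0.8,0,0,0,0.6,16.9,-1.6,0,0,0,0.6,16.9,-1.6,0,0,0,0.6,16.9,-1.6,0,0,0])

```text
clock: 24.08
tcp_pos: [0.539, 0.0155, 0.2041]
orientation: [-0.002, 0.118, 0.993, -0.0]
wrist_force: [0.4, 1.2, -0.4]
finger_gap: 0.0565
grip_force: 32.1
```

Run:
```python
from h import *
d=grab("side")
im=cv2.resize(d["image"][130:235,200:340],(800,600),interpolation=cv2.INTER_CUBIC)
f=5.714
for P in ([.5403,.0165,.1235],[.5405,.0168,.108]):
    q=(proj(d,[P])[0]-[200,130]+.5)*f-.5;print(q)
cv2.imwrite("pics/s8.png",im);print(status.get_state()["tcp_pos"])
```

```text
[395.84342539 291.44068042]
[395.24805263 316.43877982]
[0.53987502 0.01556756 0.2053123 ]
```

View pics/s8.png

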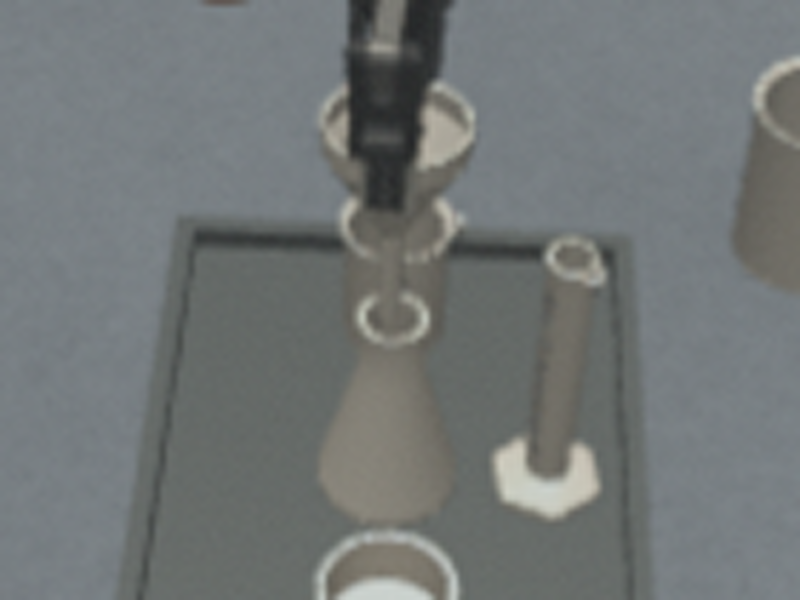

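The stem hangs straight over the neck, with its tip near (394,295) and the neck centre at (394,320). I lower it to seat.

Emit:
apply_moves(moves=[0,0,-0.5,0,0,0,0,0,-1.0,0,0,0,0,0,-1.5,0,0,0,0,0,-2.0,0,0,0,0,0,-2.4,0,0,0,0,0,-2.7,0,0,0,0,0,-2.85,0,0,0,0,0,-2.9,0,0,0,0,0,-2.9,0,0,0])

```text
clock: 24.88
tcp_pos: [0.5406, 0.0167, 0.1334]
orientation: [0.001, 0.117, 0.993, 0.0]
wrist_force: [-0.0, -0.1, -0.0]
finger_gap: 0.0565
grip_force: 32.1
```

Emit:
apply_moves(moves=[0,0,-0.1,0,0,0,0,0,-0.1,0,0,0])

```text
clock: 25.05
tcp_pos: [0.5418, 0.0171, 0.1324]
orientation: [0.002, 0.117, 0.993, 0.001]
wrist_force: [0.2, 2.1, 7.6]
finger_gap: 0.0561
grip_force: 32.4
```

Emit:
apply_moves(moves=[0,0,0,0,0,0,0,0,0,0,0,0,0,0,0,0,0,0,0,0,0,0,0,0,0,0,0,0,0,0,0,0,0.5,0,0,0,0,0,1.2,0,0,0,0,0,2.5,0,0,0,0,0,4,0,0,0,0,0,5.5,0,0,0,0,-3,5.5,0,0,0,0,-6,5.5,0,0,0,0,-9,5.5,0,0,0,0,-12,5.5,0,0,0,0,-12,5.5,0,0,0,0,-12,5.5,0,0,0,0,-12,5.5,0,0,0,0,-12,5.5,0,0,0,0,-12,5.5,0,0,0], claw=95)

```text
clock: 26.63
tcp_pos: [0.5394, -0.2865, 0.2667]
orientation: [-0.001, 0.119, 0.993, 0.0]
wrist_force: [0.1, -0.3, 0.7]
finger_gap: 0.0812
grip_force: 0.0
```

Run:
```python
from h import *
t=grab("top");d=grab("side");f=4
a=t["image"][140:245,185:325];b=d["image"][130:270,200:340]
A=cv2.resize(a,(440,330),interpolation=cv2.INTER_CUBIC);B=cv2.resize(b,(330,330),interpolation=cv2.INTER_CUBIC)
cv2.imwrite("pics/f.png",np.hstack([A,B]))
g=330/105
for P in([.5405,.0168,.1505],):print((proj(t,[P])[0]-[185,140])*g,(proj(d,[P])[0]-[200,130])*330/140+[440,0])
print(status.get_state()["tcp_pos"])
```

```text
[206.56355205 157.59151146] [603.21338307 100.01142055]
[ 0.53969493 -0.28300548  0.26730047]
```

View pics/f.png

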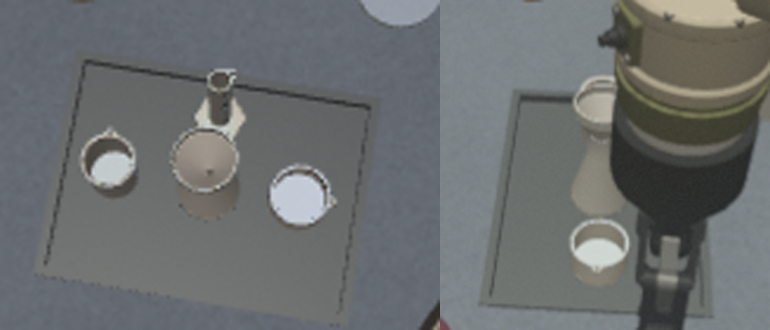

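The funnel rim is at (206,160), against a predicted (207,158), so it is seated upright. The row and the cylinder look correct. Handing in.

```bash
python3 -c "
from workcell import job;print(job.hand_in())"
```

```text
the job is handed in; nothing more can be done
None
```

I set up the filtering station and handed the job in at about 27 s of robot time. In the last pictures the flask is near the tray centre with the funnel seated, the beaker is to its left, the dish to its right and the cylinder behind; `hand_in` returned no verdict.

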